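# Seat a board carrier on its three-point stage and swing the keeper over

### The arm

A 6-joint arm with a two-finger parallel gripper is mounted at the origin on the work surface. World frame = base frame: x ahead of the robot, y to its left, z up, the work surface at z = 0. Lengths are in mm, angles in rad, forces in N, time in s.
With the tool pointing down it reaches from about 350 to 975 mm from the base axis. Payload 7.1 kg.
Tool frame: the origin (TCP) lies on the front face of the gripper's body, between the roots of the fingers; the fingertips stand 80 mm ahead of it and the grasp point (between the pads) lies 61 mm ahead of it (env.tips_ahead is the distance from the TCP to the fingertips, in mm); z points along the fingers, y is the direction in which the jaws open and shut (so a half turn about z gives the same grasp; the last joint's range is limited). The gripper opens to 88 mm and grips with 3 to 60 N. Pads are 20 mm wide; open, the fingers measure 115 mm over their backs; the gripper's body (75 mm by 178 mm) begins 61 mm behind the grasp point.
Start: joints at [-1.211, 0.423, 1.63, -0, 1.089, -0.019], TCP at [231.145, -580.67, 302.675] pointing down, gripper open.
Joint ranges: [-3, 3], [-0.9, 2.11], [0.09, 2.58], [-1.31, 4.45], [0.11, 2.69], [-2.54, 2.54]. Speed limits (rad/s): [2.39, 2.39, 3.01, 3.14, 3.14, 3.14].

### API

Orientations are given as a unit quaternion [x, y, z, w].
In Python, from station import env, set_gripper, viewer, workorder gives the robot as it stands. Calls block until the motion is done:
- env.reach(position, orientation): joint-space move of the TCP to a pose.
- env.move_l(position, rot=None, rate=150, f_stop=None): straight line of the TCP; rot=None keeps the orientation; rate is the mean speed in mm/s. With f_stop (N) it stops when the force on the tool has changed by that much, and returns True; else False.
- env.move_joints(angles): joint-space move.
- set_gripper(opening): finger opening in mm; the grip force is fixed at half the most; returns when the fingers have stopped.
- env.hold(seconds).
- env.ik(position, orientation): joint angles nearest the present ones, or None.
- env.read_state(): the state.
- viewer.camera(name): name is "scene" or "top"; returns the picture (480x640x3 uint8, blue, green, red); there is no depth.
- viewer.camera_params(name): a dict with "fx", "fy", "cx", "cy" (pixels), "dist" ([k1, k2, p1, p2, k3] as OpenCV has them; the pictures are not rectified), "pose" (4x4, takes a point from camera to world coordinates). Camera axes: x right, y up, looking along -z (the intrinsics and any distortion apply to the point x, -y, -z); pixel columns grow to the right and rows downward; lengths in mm; the calibration is good to about 2 mm. A picture is of the moment at which its call begins. camera_params takes no time and is no camera call.
A pose or a line that the arm cannot do raises env.IKError and nothing moves.
- workorder.sign_off(): hands the job in, once; it reports no verdict.
The state is a dict: "time_s": time; "qpos": joint angles; "dq": joint speeds; "tau": joint torques, N m; "tool_pos": TCP position; "orientation": TCP orientation; "force": force on the tool from outside, world axes, zero at the start; "wrist_torque": the same for the moment, N m; "width": finger opening in mm.
Only numpy, scipy, OpenCV 4.12 (cv2) and the standard library are available. Lean on these libraries where they do the work, as an engineer would, in place of code of your own. Each camera call takes 0.05 s, during which the arm holds its last target.

### The job

Lift the aluminium board carrier by its orange handle and set it gently on the XY stage so that all three ball feet are fully home: the red-marked foot in the red-ringed cone, its neighbour in the groove, the third on the flat. The stage top has been wound off-centre by an unknown amount, so feel for the seats with light force rather than pressing. Then swing the blue keeper arm all the way round over the carrier, let go, and leave the other bench things where they are.

Things in the scene. Friction and masses are not known exactly. Their poses are not given: they have to be found in the camera images.
- stage: XY stage fixed to the bench: dark housing 170 (x) by 217 (y, -122 to +95) by 34 mm high; origin at the bench, z up. On it an aluminium seat plate with cone, groove and flat, wound off its nominal place by up to 12 mm either way in the stage's x and in y, unreported; never turned, and locked: it does not give way. Nominal places below are for no shift. Carrier contact must stay gentle, under 25 N
- cone_nominal (a point): nominal centre of the mouth of the cone (countersink with 45 degree walls, mouth 11 mm across, red ring round it), level with the raised top: x +30, y -45, z 58 mm from the stage's origin. The true cone lies up to 12 mm off in x and in y
- groove_nominal (a point): nominal middle of the mouth of the V groove (45 degree walls, 11 mm wide, 54 mm long, running along the stage's y; its line passes through the cone): x +30, y +45, z 58 mm from the stage's origin. Shifted together with the cone
- carrier_handle (a point): middle of the handle bar, where to grip from above; axes as the carrier. An orange round bar 14 mm thick along the carrier's y, 38 mm long between two black upright side plates (28 mm wide in x, 6 mm thick, tops 8 mm above the bar's middle). It is 38 mm above the plate's top and 48 mm above the feet's centres. Fingers straddle it along x, between the side plates
- foot_cone (a point): centre of the ball foot under the red dot, for the cone; at x +30, y -45 mm from the handle's middle, 48 mm below it
- foot_groove (a point): centre of the ball foot for the groove; at x +30, y +45 mm from the handle's middle, 48 mm below it
- foot_flat (a point): centre of the ball foot for the flat; at x -45, y 0 mm from the handle's middle, 48 mm below it
- keeper (a joint): blue keeper arm's angle about its upright pivot: 0 = parked along the stage's -x beside the seat plate; grows clockwise seen from above to its stop at 1.57 = along the stage's +y, over the carrier. Light friction (0.04 N m, about 1 N at the pin); stays where left. Arm 68 mm long, 12 wide, 8 thick, underside 73 mm above the bench: clears a carrier that is fully home by 2 mm
- keeper_pivot (a point): point on the keeper's pivot axis, at the height of the pin's middle, at x +36, y -108, z 96 mm from the stage's origin
- keeper_pin (a point): middle of the keeper's black upright pin, 12 mm diameter, 30 mm tall (top 111 mm above the bench), 48 mm from the pivot; push it or pinch it lightly from above
- breadboard: bystander: white breadboard with a few components, 55 by 83 mm, 10 mm thick (parts on it to 26 mm); origin under its centre
- screwdriver: bystander: black-handled screwdriver, 160 mm long, lying along its x; origin under its middle
- flux_jar: bystander: amber jar, 44 mm across, 50 mm tall; origin under its centre
- tip_tin: bystander: open steel tin, 64 mm across, 35 mm tall; origin under its centre
- parts_tray: bystander: red four-part tray, 100 by 140 mm, 30 mm tall; origin under its centre
- pcb_spare: bystander: green circuit board block, 70 by 50 mm, 8 mm thick; origin under its centre
- carrier: aluminium plate 110 (x, -58 to +52) by 128 (y) mm, 6 mm thick, with green circuit boards, about 0.6 kg, on three steel ball feet 12 mm across that hold it 10 mm off the bench. Origin level with the feet's undersides, 54 mm below the handle bar's middle. Home on the stage, its origin is over the seat plate's middle
- stage_mid (a point): nominal middle of the seat plate, 58 mm above the bench. The half with x from -4 to +70 mm (y -80 to +80) is raised, its top at 58 mm; the half with x -80 to -4 mm is the flat seat, 3 mm lower. Seats and feet are polished steel, friction about 0.12. Home: feet centres 61 mm above the bench, carrier level and with its axes along the stage's. A foot on the raised top beside its seat is 3 mm too high
Things that resemble listed ones, but are neither listed nor needed, are in the scene too. What is shaped like the carrier but purple or turquoise is not meant.

How it is judged:
By the outcome, as a careful person would: the job done as asked, in the order asked, and still so for the second after the job is handed in, with the robot touching nothing.
It also fails if it takes over 72 s, if anything falls off the work surface, if the arm or the gripper's body presses on something with over 40 N, if the wrist force passes 120 N, or if a joint passes its speed limit or range.

## Working session

There is one attempt and no reset: what is moved stays moved. The work goes in short steps, each a Python script; the robot and the scene stay as the last script left them, time stands still between calls to the robot, and variables do not carry over. Pictures are saved under pics/ and viewed, and the job is handed in when it is done.

```bash
ls; mkdir -p pics
python3 - <<'E'
from station import env, set_gripper, viewer, workorder
import cv2
for n in("scene","top"):
    cv2.imwrite(f"pics/{n}0.png",viewer.camera(n)); print(n,viewer.camera_params(n))
print(env.read_state())
E
```

```text
pics
scene {'fx': 469.48708493058444, 'fy': 469.48708493058444, 'cx': 313.39450272200355, 'cy': 233.95586294586516, 'dist': array([-0.03307067,  0.        ,  0.        ,  0.        ,  0.        ]), 'pose': array([[ 3.98999986e-01, -6.34586910e-01,  6.61890070e-01,
         1.35186554e+03],
       [ 9.16881035e-01,  2.85024204e-01, -2.79446543e-01,
        -3.33517990e+02],
       [-1.13215718e-02,  7.18373619e-01,  6.95565357e-01,
         9.80412880e+02],
       [ 0.00000000e+00,  0.00000000e+00,  0.00000000e+00,
         1.00000000e+00]])}
top {'fx': 443.8176386365383, 'fy': 443.8176386365383, 'cx': 323.31193064403817, 'cy': 245.17112017411858, 'dist': array([-0.01613911,  0.        ,  0.        ,  0.        ,  0.        ]), 'pose': array([[-6.37656936e-03,  9.87721095e-01, -1.56097335e-01,
         3.70234984e+02],
       [-9.99973981e-01, -6.82489871e-03, -2.33631780e-03,
         1.61299696e+01],
       [-3.37297887e-03,  1.56078376e-01,  9.87738915e-01,
         1.07098886e+03],
       [ 0.00000000e+00,  0.00000000e+00,  0.00000000e+00,
         1.00000000e+00]])}
{'time_s': 0.1, 'qpos': array([-1.21099828e+00,  4.23755001e-01,  1.63059660e+00, -3.08100095e-05,
        1.08857832e+00, -1.89869431e-02]), 'dq': array([-7.46830005e-05, -7.03534472e-04, -2.91744634e-03, -9.23195922e-04,
        9.28424740e-04, -7.22054634e-04]), 'tau': array([-1.79468634e-04, -5.45611131e+01, -2.74325323e+01,  6.45568315e-02,
        1.88482093e-02, -1.61306122e-05]), 'tool_pos': array([ 231.01107728, -580.32891099,  301.99190176]), 'orientation': array([ 9.82117220e-01,  1.88269271e-01, -1.26834084e-04, -6.56634739e-04]), 'force': array([ 0.7010712 , -0.0333753 , -1.05221391]), 'wrist_torque': array([0.01332093, 0.05313821, 0.00555928]), 'width': 87.82475152946779}
```

View pics/scene0.png

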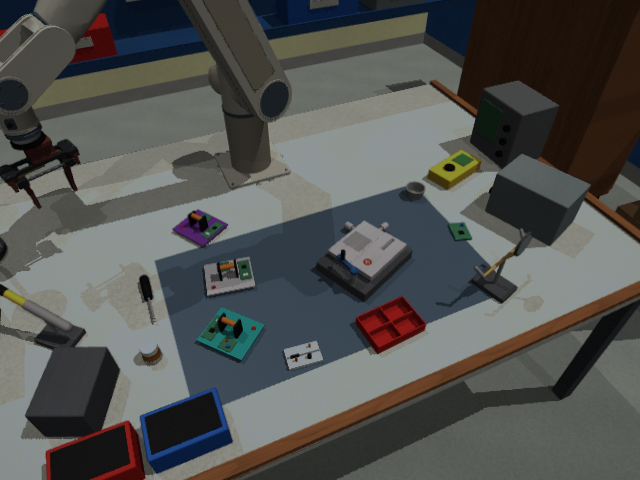

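View pics/top0.png

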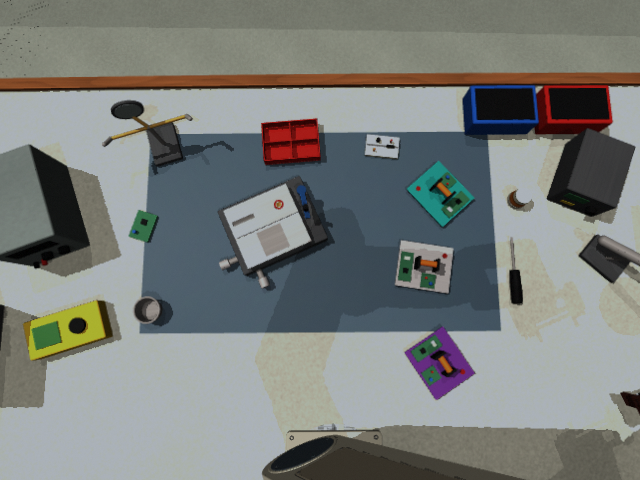

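The aluminium carrier is at about (425,267) in the top view, with the red dot at (445,256). The stage is at about (272,228), with the cone ring at (279,204) and the blue keeper at (304,200). I'll zoom in on both.

Run:
```python
import cv2
t=cv2.imread("pics/top0.png");s=cv2.imread("pics/scene0.png")
a=cv2.resize(t[165:300,210:340],None,fx=6,fy=6,interpolation=cv2.INTER_CUBIC)[:,:]
a=cv2.resize(t[170:295,210:340],(780,750//1),interpolation=cv2.INTER_CUBIC)
cv2.imwrite("pics/a.png",cv2.resize(t[170:270,210:340],(780,600),interpolation=cv2.INTER_CUBIC))
cv2.imwrite("pics/b.png",cv2.resize(t[230:300,385:465],(640,560),interpolation=cv2.INTER_CUBIC))
cv2.imwrite("pics/c.png",cv2.resize(s[210:310,310:420],(660,600),interpolation=cv2.INTER_CUBIC))
cv2.imwrite("pics/d.png",cv2.resize(s[245:305,190:270],(640,480),interpolation=cv2.INTER_CUBIC))
```

```text
(no output)
```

View pics/a.png

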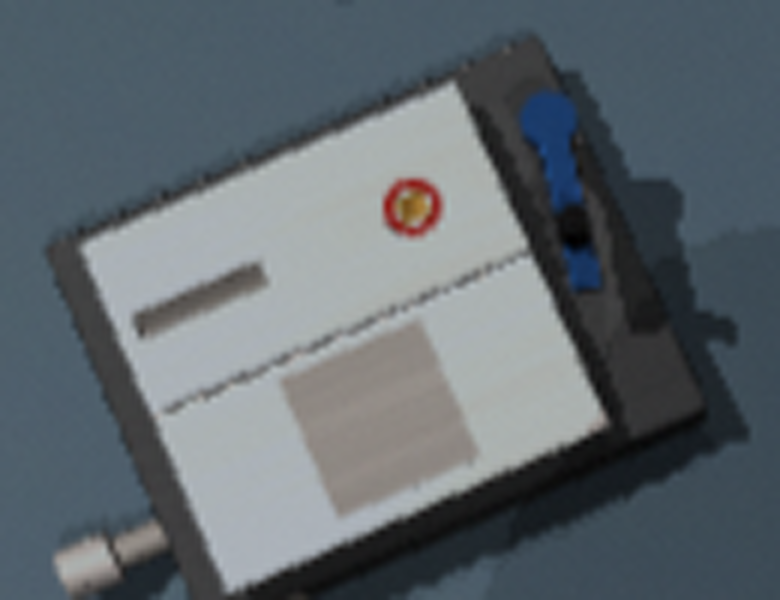

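View pics/b.png

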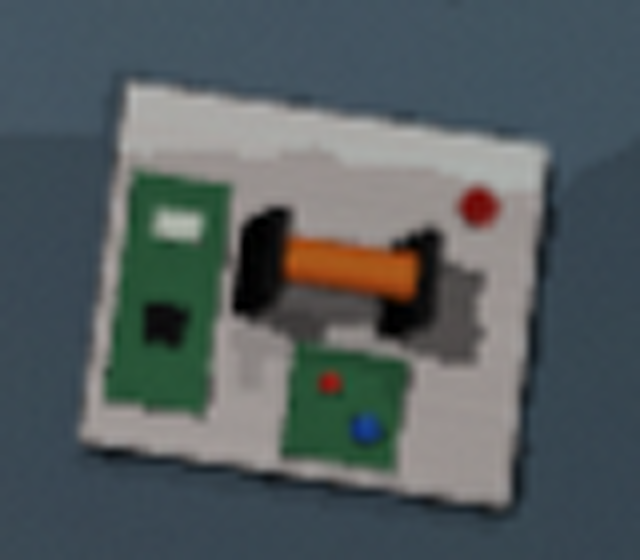

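View pics/c.png

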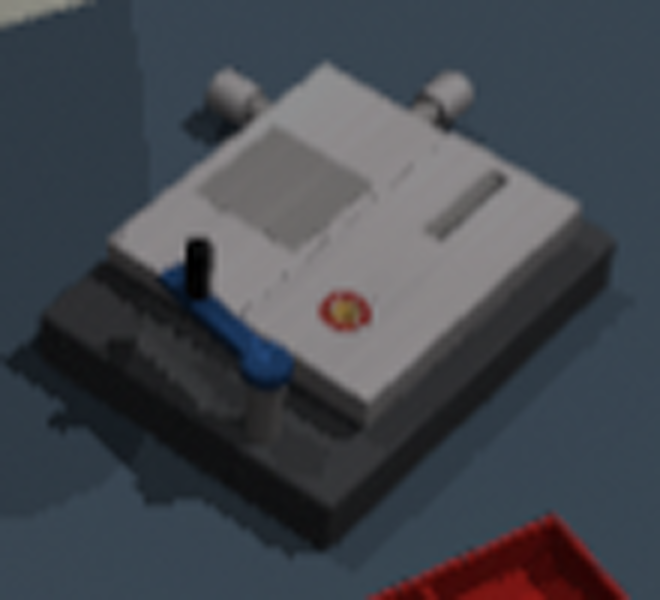

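View pics/d.png

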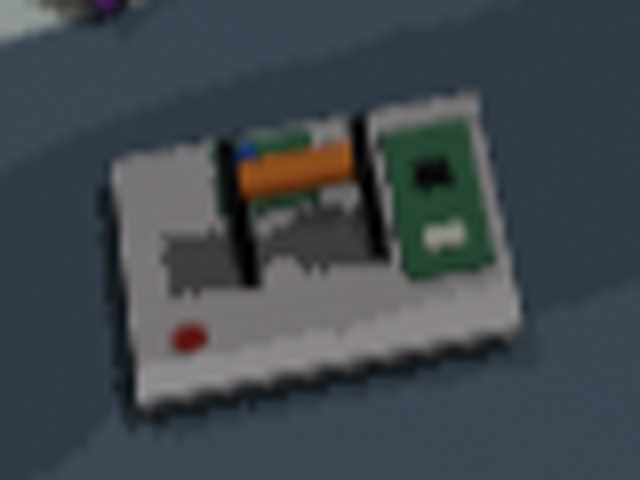

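```bash
cat > h.py <<'E'
import numpy as np, cv2
from station import env,set_gripper,viewer,workorder
from scipy.optimize import least_squares
from scipy.spatial.transform import Rotation as R
def proj(n,P):
    c=viewer.camera_params(n);T=np.linalg.inv(c["pose"]);P=np.atleast_2d(P)
    q=P@T[:3,:3].T+T[:3,3]; q=q*[1,-1,-1]
    K=np.array([[c["fx"],0,c["cx"]],[0,c["fy"],c["cy"]],[0,0,1]])
    return cv2.projectPoints(q,np.zeros(3),np.zeros(3),K,c["dist"])[0].reshape(-1,2)
def ray(n,uv,z):
    c=viewer.camera_params(n);K=np.array([[c["fx"],0,c["cx"]],[0,c["fy"],c["cy"]],[0,0,1]])
    p=cv2.undistortPoints(np.array([[uv]],float),K,c["dist"])[0,0]
    d=c["pose"][:3,:3]@np.array([p[0],-p[1],-1]);o=c["pose"][:3,3]
    return (o+d*(z-o[2])/d[2])[:2]
def crop(o,s,p): return np.array(o)+(np.array(p,float)+.5)/s-.5
def down(th): # tool down, tool y (jaw) axis at world angle th
    y=np.array([np.cos(th),np.sin(th),0]);z=np.array([0,0,-1.]);x=np.cross(y,z)
    return R.from_matrix(np.c_[x,y,z]).as_quat()
def fit(obs,x0):
    # obs: list (cam, local xyz, uv)
    def P(p,L):
        c,s=np.cos(p[2]),np.sin(p[2]);L=np.array(L,float)
        return np.c_[p[0]+c*L[:,0]-s*L[:,1],p[1]+s*L[:,0]+c*L[:,1],L[:,2]]
    def f(p,sp=False):
        r=[]
        for n in {o[0] for o in obs}:
            oo=[o for o in obs if o[0]==n]
            r.append((proj(n,P(p,[o[1] for o in oo]))-[o[2] for o in oo]).ravel())
        return np.concatenate(r)
    s=least_squares(f,x0,x_scale=[10,10,.1],loss='soft_l1');return s.x,f(s.x).reshape(-1,2)
E
python3 - <<'E'
from h import *
T=lambda p:crop((385,230),8,p);S=lambda p:crop((190,245),8,p)
ct=[((52,64,16),(127,80)),((52,-64,16),(550,148)),((-58,-64,16),(510,510)),((-58,64,16),(80,442)),((0,0,54),(352,268)),((30,-45,16.5),(478,206))]
cs=[((52,-64,16),(137,402)),((52,64,16),(522,330)),((-58,64,16),(476,95)),((-58,-64,16),(115,158)),((0,0,54),(297,170)),((30,-45,16.5),(188,338))]
ot=[("top",l,T(p)) for l,p in ct];os=[("scene",l,S(p)) for l,p in cs]
for o in(ot,os,ot+os):
    x,r=fit(o,[350,-200,0]);print("carrier",x.round(3),np.abs(r).max().round(2))
A=lambda p:crop((210,170),6,p);C=lambda p:crop((310,210),6,p)
st=[((70,80,58),(78,241)),((70,-80,58),(457,80)),((-80,-80,55),(608,425)),((-80,80,55),(225,595)),((30,-45,58),(411,207)),((30,45,58),(201,298))]
ss=[((70,80,58),(580,208)),((70,-80,58),(367,403)),((-80,-80,55),(110,243)),((-80,80,55),(325,65)),((30,-45,58),(345,312)),((30,45,58),(467,207))]
ot=[("top",l,A(p)) for l,p in st];os=[("scene",l,C(p)) for l,p in ss]
for o in(ot,os,ot+os):
    x,r=fit(o,[450,100,.4]);print("plate",x.round(3),r.round(2).tolist())
ht=[((85,95,34),(48,243)),((85,-122,34),(530,33)),((-85,-122,34),(707,410))]
hs=[((85,95,34),(615,240)),((85,-122,34),(328,508)),((-85,-122,34),(42,325))]
ot=[("top",l,A(p)) for l,p in ht];os=[("scene",l,C(p)) for l,p in hs]
for o in(ot,os,ot+os):
    x,r=fit(o,[450,100,.4]);print("housing",x.round(3),np.abs(r).max().round(2))
print("pin top",ray("top",A((575,226)),111),ray("scene",C((198,241)),111))
print("pivot",ray("top",A((549,115)),83),ray("scene",C((267,356)),83))
c,s=np.cos(x[2]),np.sin(x[2])
for l in((36,-108),(-12,-108)): print(x[0]+c*l[0]-s*l[1],x[1]+s*l[0]+c*l[1])
E
```

```text
carrier [ 4.87421e+02 -2.22600e+02 -1.63000e-01] 0.54
carrier [ 4.89019e+02 -2.20530e+02 -1.78000e-01] 0.39
carrier [ 4.87879e+02 -2.21673e+02 -1.68000e-01] 0.98
plate [5.83354e+02 1.52605e+02 4.10000e-01] [[0.1, 0.16], [-0.32, 0.22], [-0.04, 0.12], [0.1, -0.43], [0.31, -0.06], [-0.15, -0.01]]
plate [5.84750e+02 1.53941e+02 4.15000e-01] [[0.35, -0.07], [0.23, 0.21], [-0.53, -0.39], [-0.01, -0.02], [0.04, 0.26], [-0.13, -0.11]]
plate [5.83905e+02 1.53201e+02 4.12000e-01] [[-0.02, -0.12], [-0.29, 0.07], [-0.91, -0.59], [-0.27, -0.13], [-0.41, 0.12], [-0.5, -0.2], [-0.17, 0.0], [-0.64, -0.03], [-0.27, -0.19], [-0.08, -0.64], [0.03, -0.31], [-0.41, -0.2]]
housing [5.80650e+02 1.54306e+02 4.12000e-01] 1.51
housing [5.83502e+02 1.52766e+02 4.26000e-01] 1.29
housing [5.81301e+02 1.54258e+02 4.15000e-01] 2.25
pin top [607.46754285  57.59243314] [608.81787441  60.94201642]
pivot [658.16173935  68.77713247] [657.90244595  70.53439724]
657.7664192421614 69.91926273175721
613.8354879744282 50.57828866244759
```

Run:
```python
from h import *
c=np.array([487.9,-221.9]);
for k in(0,np.pi):
    for th,p in((-.168,[*c,235]),(.412,[583.9,153.2,230])):
        try:print(k,th,env.ik(p,down(th+k)))
        except Exception as e:print(e)
```

```text
0 -0.168 [-4.49047365e-01  3.86455288e-01  1.87711594e+00 -4.44089210e-16
  8.78021429e-01 -2.81047365e-01]
0 0.412 [ 2.36875912e-01  4.81771041e-01  1.72908087e+00 -4.44089210e-16
  9.30740738e-01 -1.75124088e-01]
3.141592653589793 -0.168 None
3.141592653589793 0.412 None
```

Run:
```python
from h import *
c=np.array([487.9,-221.9]);q=down(-.168)
env.reach([*c,215],q)
print(env.read_state()["time_s"])
cv2.imwrite("pics/g0.png",viewer.camera("scene"))
print(env.move_l([*c,116],rate=80,f_stop=8))
s=env.read_state();print(s["tool_pos"],s["force"],s["time_s"],s["width"])
set_gripper(8)
s=env.read_state();print(s["tool_pos"],s["force"],s["time_s"],s["width"])
im=viewer.camera("scene");im2=viewer.camera("top")
cv2.imwrite("pics/g1.png",np.hstack([cv2.resize(im[200:320,170:290],(400,400)),cv2.resize(im2[200:320,370:490],(400,400))]))
```

```text
1.75
False
[ 488.19187102 -222.05424531  116.47828636] [-0.1756211   0.18711574 -0.277844  ] 3.1833 87.70581722596967
[ 487.83475189 -221.86735242  115.96805631] [ 0.2489907  -0.17186405  0.09496992] 4.325 13.243693621836606
```

View pics/g1.png

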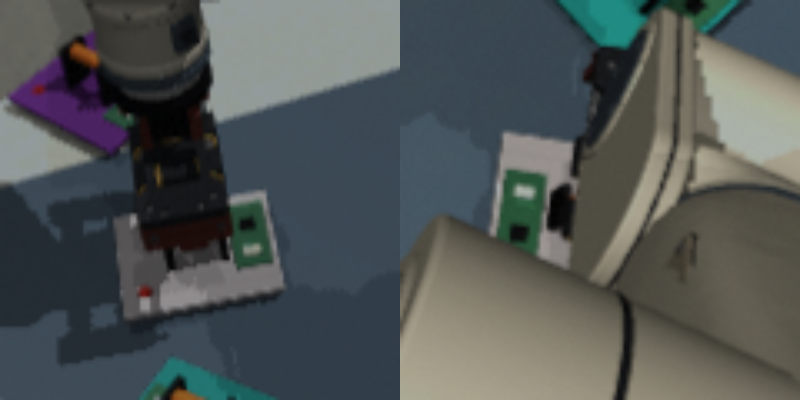

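```bash
python3 - <<'E'
from h import *
s=env.read_state();p=s["tool_pos"]
env.move_l([p[0],p[1],130],rate=40)
s=env.read_state();print(s["force"],s["wrist_torque"],s["width"],s["time_s"])
env.move_l([p[0],p[1],225],rate=100)
env.reach([583.9,153.2,225],down(.412))
env.move_l([583.9,153.2,195],rate=60)
env.hold(.3)
s=env.read_state();print(s["tool_pos"],s["force"],s["wrist_torque"],s["width"],s["time_s"])
cv2.imwrite("pics/s1.png",viewer.camera("scene"));cv2.imwrite("pics/t1.png",viewer.camera("top"))
im=cv2.imread("pics/s1.png");cv2.imwrite("pics/s1c.png",cv2.resize(im[190:310,300:430],(780,720))[:600+120])
E
python3 -c "
import cv2
im=cv2.imread('pics/s1.png');cv2.imwrite('pics/s1c.png',cv2.resize(im[200:300,300:430],(780,600),interpolation=cv2.INTER_CUBIC))
im=cv2.imread('pics/t1.png');cv2.imwrite('pics/t1c.png',cv2.resize(im[170:270,210:340],(780,600),interpolation=cv2.INTER_CUBIC))"
```

```text
[ 0.09811271 -0.37734676 -4.98975321] [-0.02854043 -0.07940943  0.03087649] 13.285209729003252 4.925
[584.05435844 153.28832229 195.33507951] [-0.167671   -0.92378706 -4.17418004] [-0.01051795 -0.12028718  0.03039906] 13.257967889563327 8.4167
```

View pics/s1c.png

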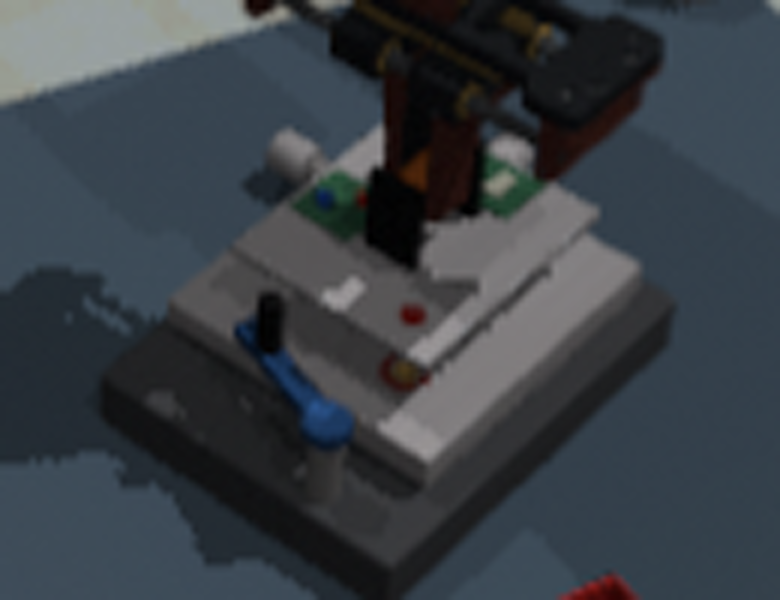

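View pics/t1c.png

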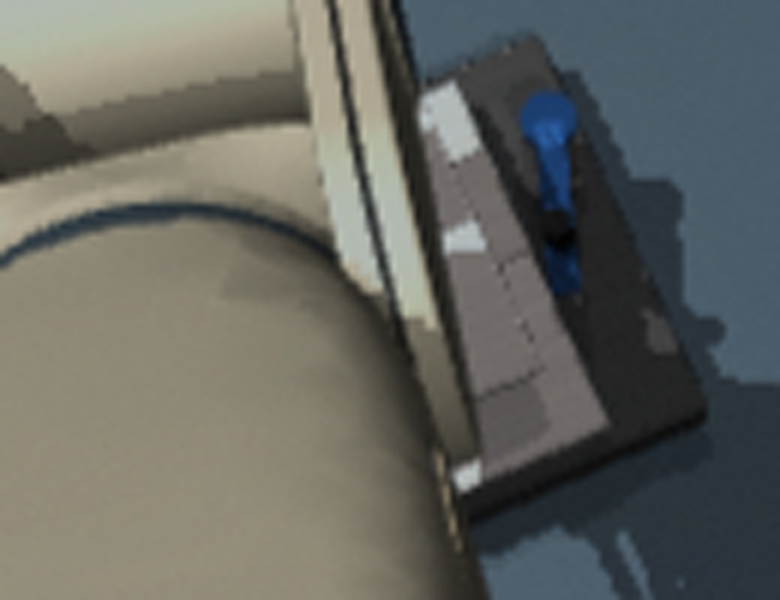

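Run:
```python
from h import *
C=lambda p:crop((300,200),6,p)
z=95.3
cs=[((52,-64,z),(412,362)),((52,64,z),(599,211)),((-58,-64,z),(236,247)),((30,-45,z+.5),(413,315))]
x,r=fit([("scene",l,C(p)) for l,p in cs],[584,153,.41]);print(x.round(3),r.round(2).tolist())
im=viewer.camera("scene");im2=viewer.camera("top");print(env.read_state()["time_s"])
cv2.imwrite("pics/k2.png",np.hstack([cv2.resize(im[220:300,320:400],(400,400),interpolation=2),cv2.resize(im2[170:250,270:350],(400,400),interpolation=2)]))
```

```text
[5.85348e+02 1.54024e+02 4.03000e-01] [[1.82, 0.51], [0.25, 0.06], [-1.18, -0.9], [-0.41, 0.04]]
8.6167
```

View pics/k2.png

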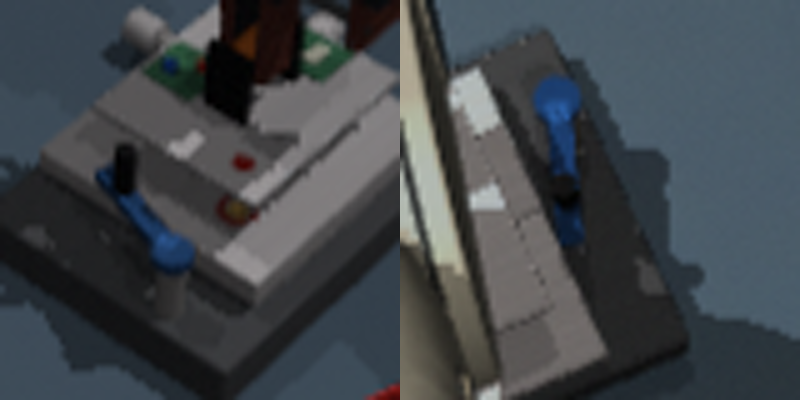

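```bash
python3 -c "
import cv2
im=cv2.imread('pics/s1.png');cv2.imwrite('pics/s1d.png',cv2.resize(im[230:275,330:402],(792,495),interpolation=cv2.INTER_NEAREST))
im=cv2.imread('pics/s1.png')"
```

```text
(no output)
```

View pics/s1d.png

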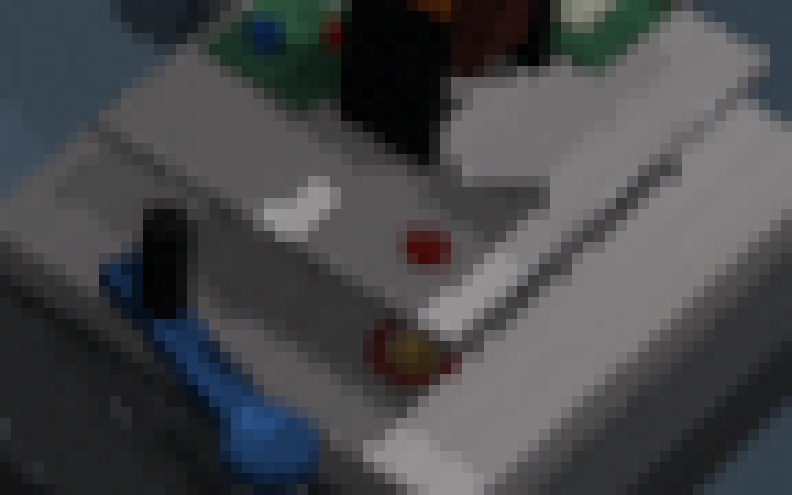

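Run:
```python
from h import *
C=lambda p:crop((330,230),11,p)
z=95.3
L=np.array([(52,-64,16),(52,64,16),(-58,-64,16),(30,-45,16.5)])
uv=np.array([C(p) for p in[(438,322),(770,54),(98,122),(425,247)]])
x,r=fit([("scene",(*l[:2],l[2]+79.3),u) for l,u in zip(L,uv)],[584,153,.41]);print(x.round(3),r.round(2).tolist())
def f(p):
    Rm=R.from_euler('ZYX',[.412+p[4]*0,p[2],p[3]]).as_matrix()
    P=(L-[0,0,54])@Rm.T+[p[0],p[1],195.3-62]
    return (proj("scene",P)-uv).ravel()
s=least_squares(f,[584,153,0,0,0],x_scale=[1,1,.01,.01,.01]);print(s.x.round(3),f(s.x).round(2))
```

```text
[5.84328e+02 1.54509e+02 4.06000e-01] [[0.8, 1.29], [0.05, -0.01], [-0.71, -1.0], [-0.12, -0.18]]
[ 5.83273e+02  1.53341e+02 -6.40000e-02 -3.10000e-02  0.00000e+00] [ 0.94  0.39 -0.03  0.02 -0.86  0.08 -0.1  -0.56]
```

Run:
```python
from h import *
def rep(t):
    s=env.read_state();print(t,s["tool_pos"].round(2),s["force"].round(2),s["wrist_torque"].round(3),round(s["time_s"],2))
env.move_l([583.9,153.2,182],rate=30);env.hold(.2);rep("pre")
print(env.move_l([583.9,153.2,169],rate=8,f_stop=3));rep("c");env.hold(.2);rep("c2")
im=viewer.camera("scene")
cv2.imwrite("pics/s2.png",cv2.resize(im[205:280,310:410],(800,600),interpolation=2))
```

```text
pre [584.03 153.22 182.19] [-0.74 -1.14 -5.49] [ 0.008 -0.121  0.034] 9.4
True
c [582.75 153.05 170.98] [-0.97  1.82  0.98] [ 0.196 -0.058  0.071] 10.56
c2 [582.8  153.14 170.89] [-2.23  1.75  3.76] [ 0.176  0.154 -0.009] 10.76
```

View pics/s2.png

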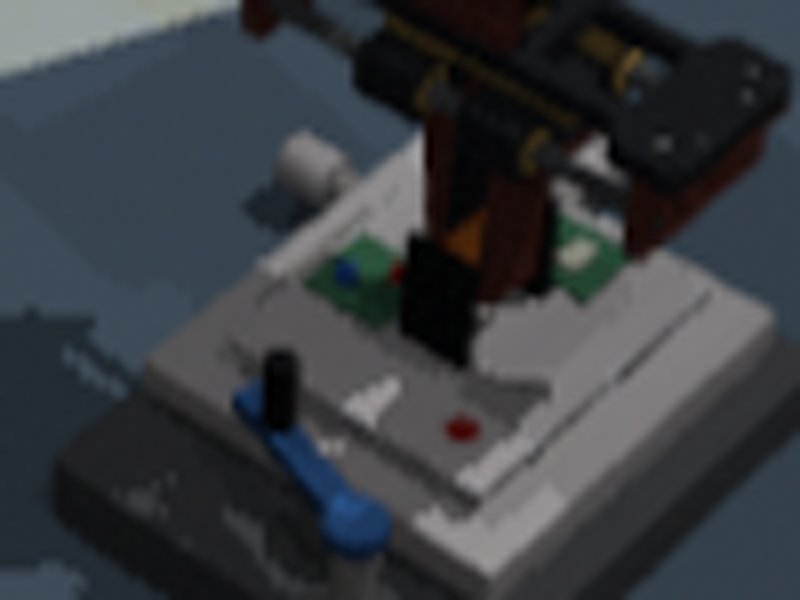

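Run:
```python
from h import *
def rep(t):
    s=env.read_state();print(t,s["tool_pos"].round(2),s["force"].round(2),s["wrist_torque"].round(3),round(s["time_s"],2))
rep("0")
env.move_l([582.6,153.6,171.2],rate=5);env.hold(.2);rep("1")
env.move_l([582.2,154.2,171.2],rate=5);env.hold(.2);rep("2")
```

```text
0 [582.77 153.12 170.88] [-1.21  1.55  4.53] [0.225 0.118 0.011] 10.81
1 [582.65 153.52 171.03] [ 0.51 -0.44 -2.53] [-0.038 -0.272  0.015] 11.38
2 [582.17 154.17 171.16] [ 1.76 -0.9  -2.53] [-0.229 -0.328  0.013] 11.87
```

Run:
```python
from h import *
def rep(t):
    s=env.read_state();print(t,s["tool_pos"].round(2),s["force"].round(2),s["wrist_torque"].round(3),round(s["width"],1),round(s["time_s"],2))
env.move_l([582.6,153.45,170.9],rate=5);env.hold(.2);rep("1")
set_gripper(22);rep("open");env.hold(.3)
set_gripper(60);rep("open")
p=env.read_state()["tool_pos"]
env.move_l([p[0],p[1],235],rate=90);rep("up")
env.reach([450,0,330],down(.412));rep("away")
for n in("scene","top"): cv2.imwrite(f"pics/{n}3.png",viewer.camera(n))
s=cv2.imread("pics/scene3.png");t=cv2.imread("pics/top3.png")
cv2.imwrite("pics/s3.png",cv2.resize(s[205:280,310:410],(800,600),interpolation=2))
cv2.imwrite("pics/t3.png",cv2.resize(t[170:270,210:340],(780,600),interpolation=2))
```

```text
1 [582.62 153.49 170.93] [ 0.65 -0.17  0.86] [-0.142 -0.164  0.03 ] 13.3 12.4
open [582.58 153.47 170.93] [ 0.82  0.68 -0.  ] [-0.041 -0.092 -0.008] 21.9 12.78
open [582.6  153.44 170.89] [0.04 0.16 0.09] [-0.047 -0.147  0.001] 59.8 13.84
up [582.28 153.36 234.64] [-0.37 -1.42  0.46] [-0.026 -0.097  0.041] 60.0 14.7
away [4.5066e+02 2.7000e-01 3.2977e+02] [0.   0.47 0.97] [-0.004 -0.111 -0.002] 59.6 15.6
```

View pics/s3.png

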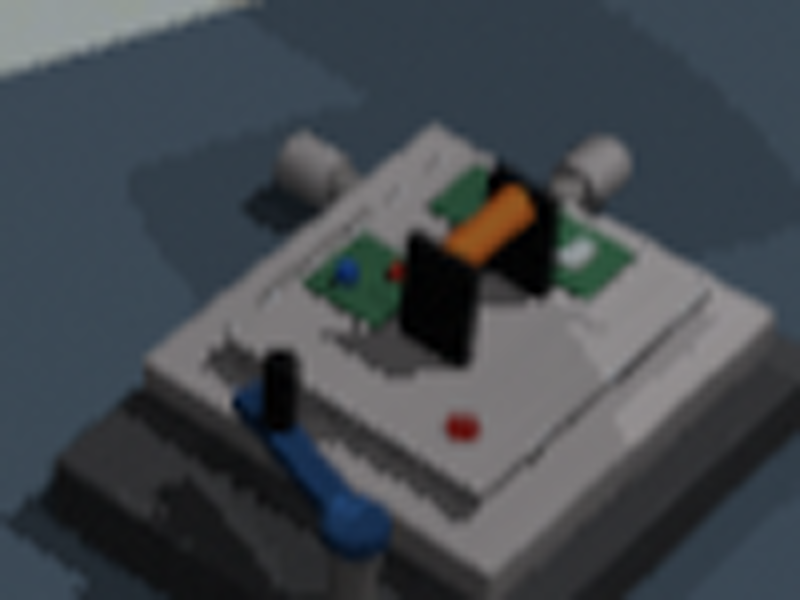

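View pics/t3.png

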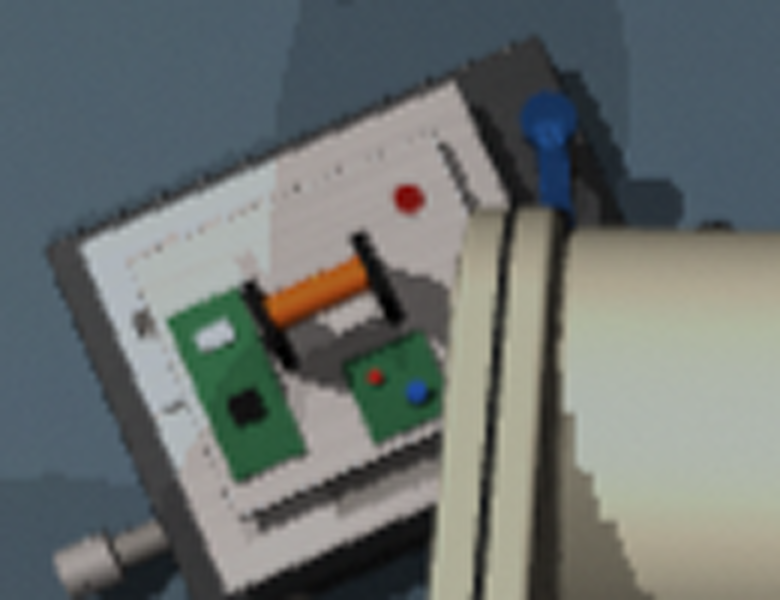

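Run:
```python
from h import *
A=lambda p:crop((210,170),6,p);C=lambda p:crop((310,210),6,p);D=lambda p:crop((310,205),8,p)
for n,c,d in(("top",A((411,207)),A((408,199))),("scene",C((345,312)),D((462,427)))):
    w=ray(n,c,58); print(n,"expected dot px",proj(n,[*w,71.5]),"seen",d,"if 3 high",proj(n,[*w,74.5]), "mm off",ray(n,d,71.5)-w)
print("keeper pin top now", ray("scene",D((282,355)),111),"before",ray("scene",C((198,241)),111))
```

```text
top expected dot px [[277.47756662 202.6413426 ]] seen [277.58333333 202.75      ] if 3 high [[277.34081609 202.31581259]] mm off [-0.2607091  -0.24778377]
scene expected dot px [[367.43362957 258.11911912]] seen [367.3125 257.9375] if 3 high [[367.51217069 257.34211617]] mm off [-0.70906065  0.01882955]
keeper pin top now [608.55285333  67.45483611] before [608.81787441  60.94201642]
```

```bash
cat >> h.py <<'E'
PIV=np.array([656.8,69.8]);YAW=.413
def arc(a,z=168,r=48):
    d=np.array([-np.cos(a),np.sin(a)]);c,s=np.cos(YAW),np.sin(YAW)
    p=PIV+r*np.array([c*d[0]-s*d[1],s*d[0]+c*d[1]])
    return [*p,z],down(YAW+np.pi/2-a)
def rep(t):
    s=env.read_state();print(t,s["tool_pos"].round(2),s["force"].round(2),s["wrist_torque"].round(3),round(s["width"],1),round(s["time_s"],2))
E
python3 - <<'E'
from h import *
for a in(.36,1,1.7): print(arc(a)[0],env.ik(*arc(a)))
set_gripper(44)
p,q=arc(.36,232);env.reach(p,q)
im=viewer.camera("scene");cv2.imwrite("pics/s4.png",cv2.resize(im[205:280,310:410],(800,600),interpolation=2))
rep("above")
E
```

```text
[np.float64(608.8674002205155), np.float64(67.25719084873299), 168] [ 9.05892129e-02  5.80029533e-01  1.73590225e+00 -4.44089210e-16
  8.25660873e-01 -1.53320711e+00]
[np.float64(616.8349110191186), np.float64(96.38555364761548), 168] [ 1.35942919e-01  5.93707613e-01  1.70830982e+00 -4.44089210e-16
  8.39575222e-01 -8.47853408e-01]
[np.float64(643.3598978136439), np.float64(115.87997019552321), 168] [ 1.60001412e-01  6.28472512e-01  1.63799147e+00 -4.44089210e-16
  8.75128667e-01 -1.23794915e-01]
above [608.57  66.98 232.52] [-0.23 -0.15 -0.09] [ 0.061 -0.138 -0.053] 44.2 17.25
```

View pics/s4.png

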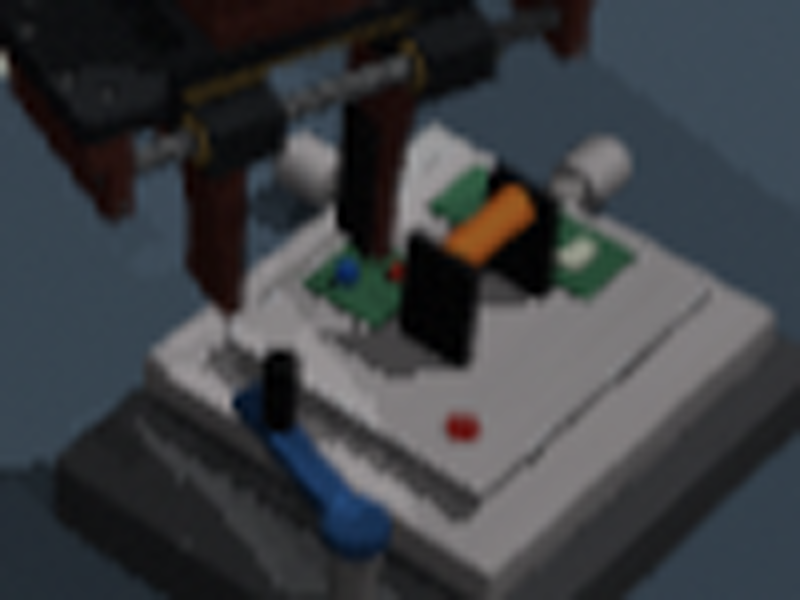

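Run:
```python
from h import *
for z in(152,111,81): print(z,((proj("scene",[608.6,67,z])-[310,205]+.5)*8-.5))
```

```text
152 [[285.37045108 264.69704811]]
111 [[280.7959239  355.51158653]]
81 [[277.57757704 419.28499059]]
```

Run:
```python
from h import *
p,q=arc(.36,168)
if env.move_l(p,rate=60,f_stop=4): rep("HIT"); raise SystemExit
set_gripper(22);rep("in")
im=viewer.camera("scene");cv2.imwrite("pics/s5.png",cv2.resize(im[205:280,310:410],(800,600),interpolation=2))
for a in np.arange(.5,.75,.12):
    p,q=arc(a);st=env.move_l(p,q,rate=30,f_stop=8);rep(f"{a:.2f} {st}")
    if st: break
im=viewer.camera("scene");cv2.imwrite("pics/s6.png",cv2.resize(im[205:280,310:410],(800,600),interpolation=2))
```

```text
in [608.86  67.24 168.02] [-0.31 -0.27 -0.18] [ 0.11  -0.101 -0.041] 22.0 19.02
0.50 False [608.97  74.01 167.98] [ 0.16  0.07 -0.87] [ 0.088 -0.104  0.017] 21.5 19.45
0.62 False [609.79  79.58 167.96] [ 0.45 -0.59 -0.52] [ 0.068 -0.158 -0.001] 22.0 19.79
0.74 False [611.34  85.1  167.99] [ 0.48 -0.51 -0.07] [ 0.    -0.143  0.005] 22.0 20.13
```

View pics/s6.png

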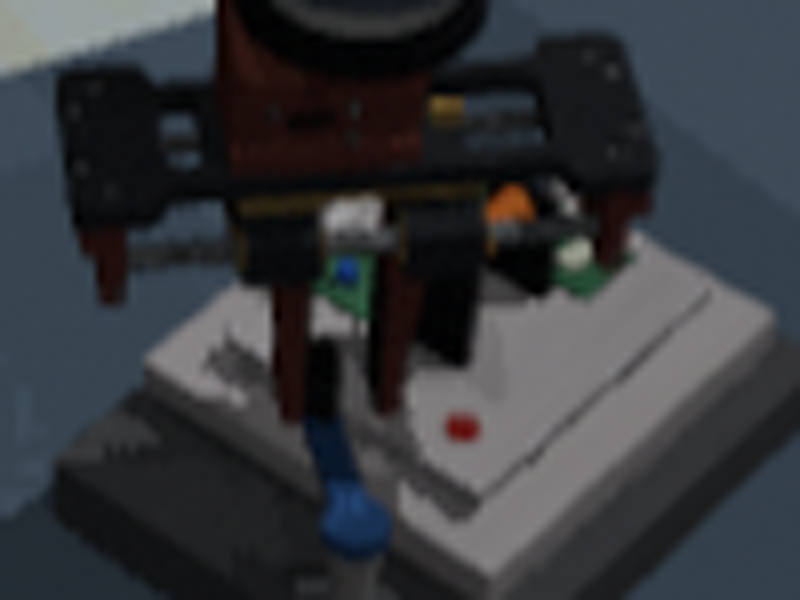

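Run:
```python
from h import *
for a in [.9,1.06,1.22,1.38,1.5,1.8]:
    p,q=arc(a);
    if a>1.6: q=arc(1.57)[1]
    st=env.move_l(p,q,rate=30 if a<1.55 else 12,f_stop=6);rep(f"{a:.2f} {st}")
    if st: break
im=viewer.camera("scene");cv2.imwrite("pics/s7.png",cv2.resize(im[205:280,310:410],(800,600),interpolation=2))
```

```text
0.90 False [614.34  92.17 167.98] [-0.08  0.03 -0.13] [ 0.051 -0.056  0.013] 22.3 20.59
1.06 False [618.46  98.64 168.  ] [-0.68  0.54  1.02] [ 0.05  -0.12   0.023] 22.1 21.0
1.22 False [623.52 104.36 167.97] [ 0.45  0.02 -0.54] [-0.022 -0.076  0.012] 21.9 21.41
1.38 False [629.47 109.21 167.99] [-0.01  0.6  -0.01] [-0.033 -0.122  0.021] 22.3 21.82
1.50 False [634.38 112.21 167.97] [-0.3  -0.3  -0.17] [ 0.01  -0.148  0.011] 22.0 22.16
1.80 True [642.33 115.18 167.23] [0.15 0.22 0.06] [-0.018 -0.129  0.027] 22.2 22.95
```

View pics/s7.png

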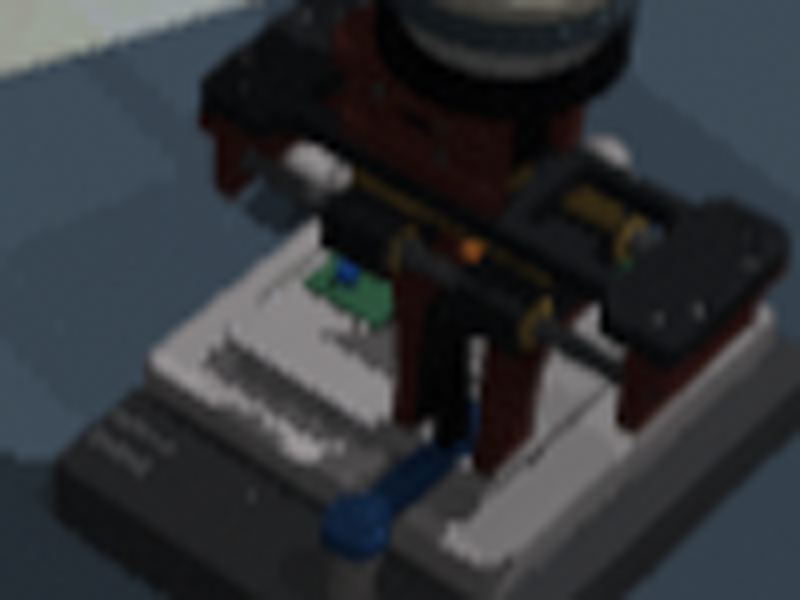

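Run:
```python
from h import *
p,_=arc(1.85);st=env.move_l(p,rate=10,f_stop=6);rep(f"again {st}")
p=env.read_state()["tool_pos"]
set_gripper(40);rep("open")
p=env.read_state()["tool_pos"]
env.move_l([p[0],p[1],245],rate=80);rep("up")
env.reach([400,-120,330],down(YAW));env.hold(.3);rep("away")
for n in("scene","top"): cv2.imwrite(f"pics/{n}8.png",viewer.camera(n))
s=cv2.imread("pics/scene8.png");t=cv2.imread("pics/top8.png")
cv2.imwrite("pics/s8.png",cv2.resize(s[205:280,310:410],(800,600),interpolation=2))
cv2.imwrite("pics/t8.png",cv2.resize(t[170:270,210:340],(780,600),interpolation=2))
```

```text
again True [642.6  115.47 166.21] [-0.51 -0.58  0.81] [-0.03  -0.128  0.017] 22.4 23.45
open [642.18 115.39 165.86] [0.16 1.1  0.13] [ 0.011 -0.157 -0.047] 39.8 23.95
up [641.85 115.35 244.37] [ 0.46 -0.79  0.08] [-0.    -0.115 -0.016] 39.8 25.09
away [ 400.42 -119.72  329.75] [-0.68 -0.2  -0.17] [-0.037 -0.122 -0.027] 39.9 26.7
```

View pics/s8.png

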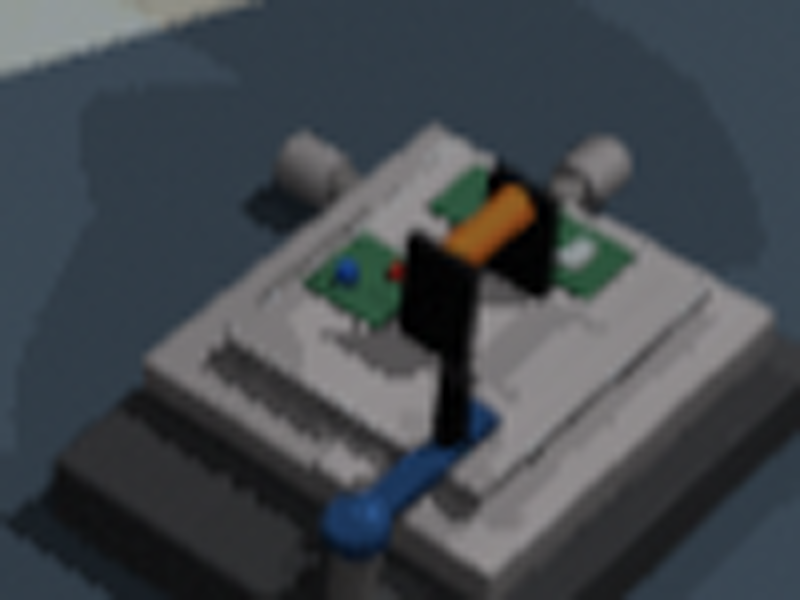

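View pics/t8.png

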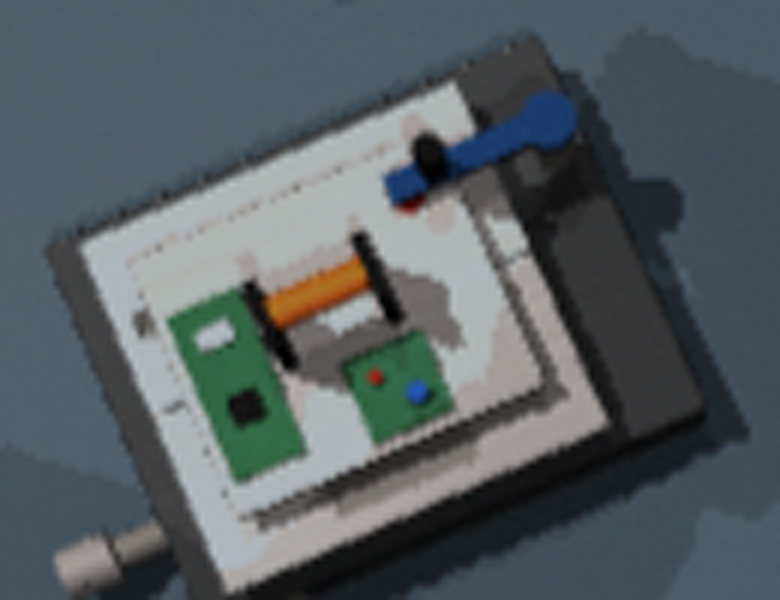

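View pics/top8.png

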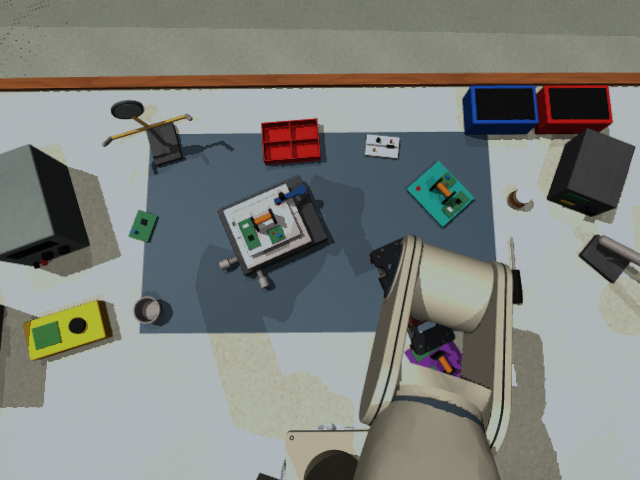

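Run:
```python
from h import *
A=lambda p:crop((210,170),6,p);D=lambda p:crop((310,205),8,p)
for n,pv,tip in(("top",A((549,118)),A((396,188))),("scene",D((358,520)),D((487,420)))):
    d=ray(n,tip,81)-ray(n,pv,81);phi=np.arctan2(d[1],d[0])-YAW
    print(n,"keeper angle",np.pi-phi,np.hypot(*d))
pv=ray("top",A((549,118)),81);t=ray("top",A((429,150)),111);d=t-pv;print("pin",np.pi-np.arctan2(d[1],d[0])+YAW,np.hypot(*d))
# carrier corners home z 71
z=55
ct=[((52,64,16+z),(128,258)),((52,-64,16+z),(439,128)),((-58,-64,16+z),(550,387)),((-58,64,16+z),(245,519)),((0,0,54+z),(317,290))]
x,r=fit([("top",l,A(p)) for l,p in ct],[584,153,.41]);print(x.round(3),r.round(2).tolist())
```

```text
top keeper angle 1.5482276625855251 64.54993381143717
scene keeper angle 1.6286654629357433 62.270370332348406
pin 1.5360227693141428 47.73090572410702
[5.83373e+02 1.50965e+02 4.09000e-01] [[0.51, 0.17], [-0.37, 0.09], [-0.13, -0.56], [-0.93, -0.17], [0.94, 0.44]]
```

Run:
```python
from h import *
print(workorder.sign_off(), env.read_state()["time_s"])
```

```text
the job is handed in; nothing more can be done
the job is handed in; nothing more can be done
```

The carrier is seated on the stage, the blue keeper is swung round to its stop over it, and the job is handed in. That took about 27 s, and the gripper was clear of everything at the end.

**Seating**
- I lowered the carrier with a 3 N stop and it touched down at home height, with the tool at z ≈ 170.9 mm where home is about 171 mm. The force on the tool changed by about 10 N at most.
- I moved the tool about 0.5 mm to take off the sideways force, then let go.
- The red dot ended within 0.4 mm (top camera) and 0.7 mm (scene camera) of straight above the cone. The carrier's angle of 0.409 rad matches the plate's 0.412.
- I did not see the groove and flat feet directly. I judge them home from the height, the angle and the keeper passing over freely.

**Keeper**
- It swung with no noticeable resistance and met a firm stop twice. The tool position there gives an angle of about 1.58 rad.
- The cameras gave 1.54 to 1.63 rad, which agrees within their error.

**Disagreements**
- The two cameras disagreed by about 2 mm in position, within the stated calibration.
- The carrier's corners did not fit well while it hung in the gripper, off by up to about 1.3 pixels, possibly from a slight tilt. The last top-view corner fit was off by up to about 0.9 pixel and put the carrier 1.6 mm from the plate's middle. I trusted the red-dot comparison instead.
- The keeper looked about 0.1 rad further round before I touched it than in the first picture. I don't know why.

In the last top picture the other bench things looked unmoved; the arm partly covered the purple carrier look-alike and came close to the screwdriver.

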